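Rank the kiln posts by height on the prop board

TASK

Put the four loose kiln posts away on the wooden prop board in order of height: stand them upright, one centred on each round pad, with the tallest on the pad next to the tall end stop and stepping down to the shortest at the other end.

Things in the scene. Friction and masses are not known exactly. Their poses are not given: they have to be found in the camera images.
- post105: the tallest of the four loose kiln posts: an upright plain off-white fireclay tube 105 mm high, 36 mm outside diameter, 16 mm bore, about 168 g, standing loose on the table (a wall rises behind the table at about x = 0.7 m); origin at the centre of its underside, z along the tube, up
- post85: the second tallest of the four loose kiln posts: an upright plain off-white fireclay tube 85 mm high, 36 mm outside diameter, 16 mm bore, about 136 g, standing loose on the table (a wall rises behind the table at about x = 0.7 m); origin at the centre of its underside, z along the tube, up
- post65: the second shortest of the four loose kiln posts: an upright plain off-white fireclay tube 65 mm high, 36 mm outside diameter, 16 mm bore, about 104 g, standing loose on the table (a wall rises behind the table at about x = 0.7 m); origin at the centre of its underside, z along the tube, up
- post45: the shortest of the four loose kiln posts: an upright plain off-white fireclay tube 45 mm high, 36 mm outside diameter, 16 mm bore, about 72 g, standing loose on the table (a wall rises behind the table at about x = 0.7 m); origin at the centre of its underside, z along the tube, up
- pad0: number 0 of four equal fixed pale round pads (56 mm diameter, 5 mm thick) in a row, 74 mm apart, along a wooden board (70 x 348 x 16 mm, fixed; its pose varies); origin at the centre of the pad's underside, 16 mm above the table; the pad's top is 5 mm higher (21 mm); y axis along the row, x across it; pad0 to pad3 follow one another towards +y
- pad1: number 1 of four equal fixed pale round pads (56 mm diameter, 5 mm thick) in a row, 74 mm apart, along a wooden board (70 x 348 x 16 mm, fixed; its pose varies); origin at the centre of the pad's underside, 16 mm above the table; the pad's top is 5 mm higher (21 mm); y axis along the row, x across it; pad0 to pad3 follow one another towards +y
- pad2: number 2 of four equal fixed pale round pads (56 mm diameter, 5 mm thick) in a row, 74 mm apart, along a wooden board (70 x 348 x 16 mm, fixed; its pose varies); origin at the centre of the pad's underside, 16 mm above the table; the pad's top is 5 mm higher (21 mm); y axis along the row, x across it; pad0 to pad3 follow one another towards +y
- pad3: number 3 of four equal fixed pale round pads (56 mm diameter, 5 mm thick) in a row, 74 mm apart, along a wooden board (70 x 348 x 16 mm, fixed; its pose varies); origin at the centre of the pad's underside, 16 mm above the table; the pad's top is 5 mm higher (21 mm); y axis along the row, x across it; pad0 to pad3 follow one another towards +y
- end_stop: tall upright dark wooden block fixed on one end of the board (66 mm across it, 18 mm along it, 70 mm high, top 86 mm above the table), 48 mm from the centre of the nearest pad: pad0 in some runs, pad3 in others; the board's other end has only a flat strip 6 mm high; origin at the centre of its underside
Not all that is in view belongs to the job. Leave any purple look-alike of the post85 alone. What is shaped like the post105 but blue is not meant.

How it is judged (in metres and radians):
At the end, for the whole second after the job is handed in: All four posts stand upright (within 0.1 rad) and at rest on the pads, one to a pad and within 12 mm of its centre: the tallest on the pad next to the tall end stop, then the second tallest, the second shortest, and the shortest at the far end (((horizontal distance between end_stop and pad0 below 0.1 m and horizontal distance between post105 and pad0 below 0.012 m and z of post105 in the frame of pad0 between 0.002 and 0.008 m and horizontal distance between post85 and pad1 below 0.012 m and z of post85 in the frame of pad1 between 0.002 and 0.008 m and horizontal distance between post65 and pad2 below 0.012 m and z of post65 in the frame of pad2 between 0.002 and 0.008 m and horizontal distance between post45 and pad3 below 0.012 m and z of post45 in the frame of pad3 between 0.002 and 0.008 m) or (horizontal distance between end_stop and pad3 below 0.1 m and horizontal distance between post105 and pad3 below 0.012 m and z of post105 in the frame of pad3 between 0.002 and 0.008 m and horizontal distance between post85 and pad2 below 0.012 m and z of post85 in the frame of pad2 between 0.002 and 0.008 m and horizontal distance between post65 and pad1 below 0.012 m and z of post65 in the frame of pad1 between 0.002 and 0.008 m and horizontal distance between post45 and pad0 below 0.012 m and z of post45 in the frame of pad0 between 0.002 and 0.008 m)) and angle between each of post105, post85, post65, post45's own z axis and vertical below 0.1 rad and linear speed of each of post105, post85, post65, post45 below 0.02 m/s); the robot touches nothing.
It also fails if it takes over 104 s, if anything falls off the work surface, if the arm or the gripper's body presses on something with over 40 N, if the wrist force passes 120 N, or if a joint passes its speed limit or range.

ROBOT

A 6-joint arm with a two-finger parallel gripper is mounted at the origin on the work surface; the furniture and walls round the work are solid. World frame = base frame: x ahead of the robot, y to its left, z up, the work surface at z = 0. Lengths are in m, angles in degrees, forces in N, time in s.
With the tool pointing down it reaches from about 0.25 to 0.775 m from the base axis. Payload 4 kg.
Tool frame: the origin (TCP) lies on the centre line of the jaws, within the pads' length; the fingertips stand 8 mm ahead of it and the grasp point (between the pads) lies 11 mm behind it; z points along the fingers, y is the line along which they close (so a half turn about z gives the same grasp; the last joint's range is limited). The gripper opens to 94 mm and grips with 3 to 60 N. Pads are 16 mm wide; open, the fingers measure 119 mm over their backs; the gripper's body (75 mm by 177 mm) begins 78 mm behind the grasp point.
Start: joints at [65.827, 4.996, 78.535, -0, 96.463, -5.907], TCP at [0.172, 0.522, 0.214] pointing down, gripper open.
Joint ranges: [-177.83, 177.83], [-43.37, 116.18], [15.69, 146.23], [-61.86, 241.86], [9.47, 152.12], [-147.06, 147.06]. Speed limits (degrees/s): [159.86, 159.86, 180, 180, 180, 180].

INTERFACE

Orientations are given as a 3x3 rotation matrix whose columns are the frame's x, y, z axes.
In Python, from plant import * gives the robot as it stands.
- The arm moves only by the tool carry_out, never from a script. Its arguments are lists of equal length, an entry for each row: "slide": the shift along the tool's x, y, z as a fraction of full scale, a list of three; "rotation": the turn, a rotation vector about the tool's x, y, z as a fraction of full scale, a list of three; "fingers": the opening, from -1 (shut) to 1 (fully open). In form: {"slide": [[x, y, z], ...], "rotation": [[rx, ry, rz], ...], "fingers": [fingers, ...]}. A call has exactly 5 rows; each row shifts and turns the commanded pose from where the row before left it, along the tool's axes as they then stand; what a row does not reach is not made up. Full scale, the value 1, is 25 mm for a shift and 0.08 rad for a turn. A row lasts 1/12 s, in which the tool goes at most 41.7 mm and 7.16 degrees, less where a joint would pass 70% of its speed; a pose out of reach is approached as far as the arm can. A call with a number of a shift or a turn outside -1 to 1 is refused whole. A call with a gripper value outside its range is refused whole. The fingers move at their own pace and stop on an object; the grip force is fixed at half the most. Time passes only in rows, so rows that do not move let the fingers close, or fill a call up. It gives the time, the measured TCP pose, the force, the opening and the grip force at its end, in the units of the state.
- observe(): the state, without advancing time (a new reading comes with each control period).
- read_camera(name): name is "side" or "top"; returns a dict with "color" (420x560x3 uint8, red, green, blue), "z_map" (420x560 float32, m along the optical axis (not along the pixel's ray), 0 where there is no reading), "mtx" (3x3 intrinsics, pixels), "extrinsics" (4x4, takes a point from world to camera coordinates). Camera axes: x right, y up, looking along -z (the intrinsics and any distortion apply to the point x, -y, -z); pixel columns grow to the right and rows downward; lengths in m; the calibration is good to about 2 mm. A picture is of the moment at which its call begins.
- hand_in(): hands the job in; it is judged then, once.
The state is a dict: "time": time; "joints": joint angles; "qvel": joint speeds; "effort": joint torques, N m; "ee_pos": TCP position; "orientation": TCP orientation; "force": force on the tool from outside, world axes, zero at the start; "wrist_torque": the same for the moment, N m; "finger_gap": opening from 0.0 (shut) to 1.0 (fully open); "grip_force": force on a finger pad.
Only numpy, scipy, OpenCV 4.12 (cv2) and the standard library are available. Lean on these libraries where they do the work, as an engineer would, in place of code of your own. Each camera call takes 0.05 s, during which the arm holds its last target. There are 200 camera calls.

## Working session

There is one attempt and no reset: what is moved stays moved. The work goes in short steps, Python scripts to look and compute and a tool call to move; the robot and the scene stay as the last step left them, time stands still between calls to the robot, and variables do not carry over. Pictures are saved under pics/ and viewed, at most 14 in all, crops included, and the job is handed in when it is done.

Besides the shell and the picture viewer there is one more tool, called after "Call:" by a JSON object that holds its "method" and its "body", one argument or row to a line. carry_out: Moves the arm, as the interface text tells. Its arguments: {"type":"object","properties":{"slide":{"type":"array"},"rotation":{"type":"array"},"fingers":{"type":"array"}},"required":["slide","rotation","fingers"]}

```bash
mkdir -p pics; cat > h.py <<'E'
from plant import *
import numpy as np, cv2
def shot(n,f=None):
    c=read_camera(n)
    if f: cv2.imwrite('pics/'+f,c['color'][:,:,::-1])
    return c
def cloud(c):
    z=c['z_map']; h,w=z.shape; K=c['mtx']
    u,v=np.meshgrid(np.arange(w),np.arange(h))
    X=(u-K[0,2])/K[0,0]*z; Y=(v-K[1,2])/K[1,1]*z
    P=np.stack([X,-Y,-z,np.ones_like(z)],-1)
    W=P@np.linalg.inv(c['extrinsics']).T
    W[z<=0]=np.nan
    return W[...,:3]
def ray(c,u,v,z):
    K=c['mtx'];M=np.linalg.inv(c['extrinsics'])
    d=M[:3,:3]@np.array([(u-K[0,2])/K[0,0],-(v-K[1,2])/K[1,1],-1]);o=M[:3,3]
    return o+d*(z-o[2])/d[2]
E
python3 - <<'E'
from h import *
o=observe();print({k:np.round(v,3).tolist() for k,v in o.items()})
for n in('top','side'):
    c=shot(n,n+'0.png'); print(n,c['mtx'].tolist(),np.linalg.inv(c['extrinsics']).round(3).tolist())
    W=cloud(c); np.save(n+'.npy',W); print(np.nanmin(W,(0,1)),np.nanmax(W,(0,1)))
E
```

```text
{'time': 0.0, 'joints': [65.828, 5.039, 78.623, -0.001, 96.463, -5.907], 'qvel': [0.079, -0.099, 0.08, 0.039, -0.051, -0.081], 'effort': [0.0, -34.018, -30.242, 0.072, 0.033, -0.0], 'ee_pos': [0.172, 0.522, 0.212], 'orientation': [[-0.95, 0.313, -0.001], [0.313, 0.95, -0.002], [0.0, -0.002, -1.0]], 'force': [-0.327, 0.228, -0.376], 'wrist_torque': [0.008, -0.026, 0.007], 'grip_force': 0.0, 'finger_gap': 1.0}
top [[419.3730802660636, 0.0, 284.69135009915203], [0.0, 419.3730802660636, 214.93475251097573], [0.0, 0.0, 1.0]] [[-0.016, 0.998, -0.052, 0.385], [-1.0, -0.015, 0.019, 0.188], [0.018, 0.053, 0.998, 1.151], [0.0, 0.0, 0.0, 1.0]]
[-0.47111081 -1.22570315 -0.92176529] [0.70658077 1.31982826 0.61121771]
side [[448.0505926580557, 0.0, 277.5822863699252], [0.0, 448.0505926580557, 203.73669178735116], [0.0, 0.0, 1.0]] [[0.828, 0.364, -0.427, -0.061], [-0.561, 0.52, -0.644, -0.633], [-0.012, 0.773, 0.635, 0.835], [0.0, 0.0, 0.0, 1.0]]
[-0.27836908 -0.5916997  -0.52181449] [0.70823868 1.61580668 0.65097618]
```

View pics/top0.png

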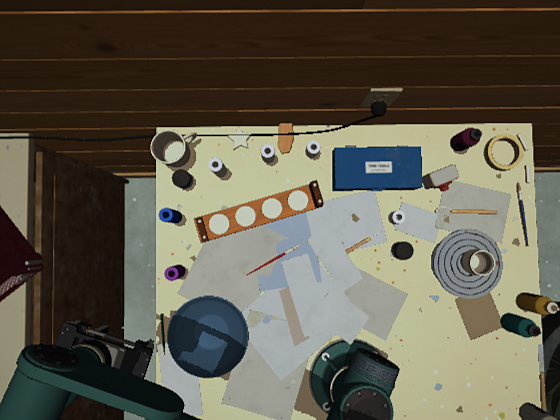

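View pics/side0.png

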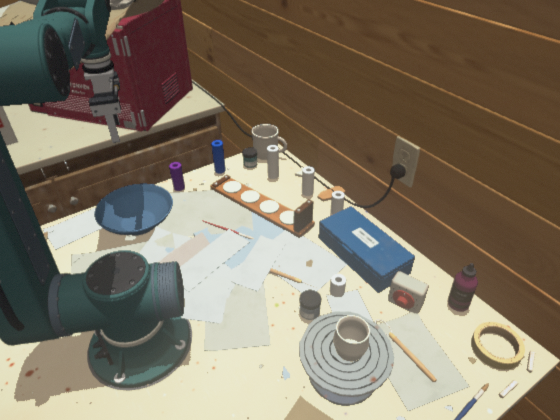

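The top view shows white posts at (217,165), (268,152), (313,148) and (398,217). The blue look-alike is at (170,215) and the purple one at (174,272), and other round objects (mug, dark pots) are not candidates. The board has pads at (219,224), (246,216), (272,208) and (299,200), with the tall stop at its right end, (316,195).

```bash
cat > meas.py <<'E'
from h import *
def blobs(n,c=None,show=True):
    c=c or shot(n); W=cloud(c); hsv=cv2.cvtColor(c['color'],cv2.COLOR_RGB2HSV)
    return c,W,hsv
if __name__=='__main__':
    seeds={'A':(217,165),'B':(268,152),'C':(313,148),'D':(398,217)}
    c,W,hsv=blobs('top'); s,V,hs=blobs('side')
    iw=lambda hv,X:(hv[...,1]<70)&(hv[...,2]>110)
    for k,(u,v) in seeds.items():
        w=W[v-14:v+15,u-14:u+15]; m=iw(hsv,W)[v-14:v+15,u-14:u+15]
        zs=w[...,2]; t=np.nanpercentile(zs[m&(zs>.03)],90)
        sel=m&(abs(zs-t)<.008); 
        # filled contour circle
        cn,_=cv2.findContours(sel.astype(np.uint8),cv2.RETR_EXTERNAL,cv2.CHAIN_APPROX_NONE)
        b=max(cn,key=len);(x,y),r=cv2.minEnclosingCircle(b); p=ray(c,u-14+x,v-14+y,t)
        # side view: points of the same top within 25 mm
        ms=(np.hypot(V[...,0]-p[0],V[...,1]-p[1])<.026)&(V[...,2]>.025)
        ts=np.nanpercentile(V[...,2][ms],95); tt=ms&(abs(V[...,2]-ts)<.005)
        q=V[tt]; 
        print(k,'top',p.round(4),'r mm',round(r/419*(1.151-t)*1000,1),'side',((q.max(0)+q.min(0))/2).round(4),'ztop',ts.round(4),(np.ptp(q,axis=0)*1e3).round(0))
    # pads
    m=((hsv[...,1]<60)&(hsv[...,2]>150)).astype(np.uint8)
    C=[]
    for u,v in((219,224),(246,216),(272,208),(299,200)):
        n,l,st,ce=cv2.connectedComponentsWithStats(m[v-16:v+17,u-16:u+17]); i=l[16,16]
        z=np.nanmedian(W[v-5:v+6,u-5:u+6,2]); (x,y)=ce[i]
        p=ray(c,u-16+x,v-16+y,.021); 
        ms=(np.hypot(V[...,0]-p[0],V[...,1]-p[1])<.03)&(hs[...,1]<60)&(hs[...,2]>140)&(V[...,2]<.04)&(V[...,2]>.01)
        q=V[ms]; C.append(p); print('pad',p.round(4),'ztop',z.round(4),'area',st[i,4],'side',((q.max(0)+q.min(0))/2).round(4),np.median(q[:,2]).round(4))
    C=np.array(C); print(np.linalg.norm(np.diff(C,axis=0),axis=1))
    print('stop',W[186:203,305:328][(W[186:203,305:328,2]>.07)].mean(0))
    e=W[225:241,194:208];print('other end zmax',np.nanmax(e[...,2]))
    w=W[:,:, :]; wl=w[(w[...,2]>.2)&(w[...,0]>.6)&(abs(w[...,1]-.2)<.3)];print('wall x',np.percentile(wl[:,0],[1,5,50]))
    cr=np.hstack([cv2.resize(c['color'][125:250,150:430],None,fx=2.8,fy=2.8)]);cv2.imwrite('pics/crop1.png',cr[:,:,::-1])
E
python3 meas.py
```

```text
A top [0.5701 0.3408 0.1068] r mm 18.1 side [0.5677 0.3404 0.1039] ztop 0.105 [35. 38.  8.]
B top [0.6075 0.2106 0.0862] r mm 17.8 side [0.606  0.2085 0.0842] ztop 0.0854 [34. 36.  7.]
C top [0.6203 0.0908 0.067 ] r mm 17.3 side [0.6183 0.0888 0.0649] ztop 0.0656 [34. 36.  8.]
D top [ 0.4352 -0.1335  0.0462] r mm 17.5 side [ 0.4333 -0.1371  0.0445] ztop 0.0462 [35. 37.  6.]
pad [0.4241 0.345  0.021 ] ztop 0.0207 area 328 side [0.4237 0.3428 0.0197] 0.0206
pad [0.4441 0.2737 0.021 ] ztop 0.0208 area 326 side [0.4447 0.2713 0.0193] 0.0201
pad [0.464  0.2024 0.021 ] ztop 0.0202 area 323 side [0.4626 0.2012 0.0203] 0.02
pad [0.4843 0.1315 0.021 ] ztop 0.0204 area 316 side [0.4801 0.1306 0.0205] 0.0202
[0.07404996 0.07403384 0.07375158]
stop [0.49346293 0.08509567 0.08459953]
other end zmax 0.02830156067387324
wall x [0.69324718 0.70032521 0.70152336]
```

View pics/crop1.png

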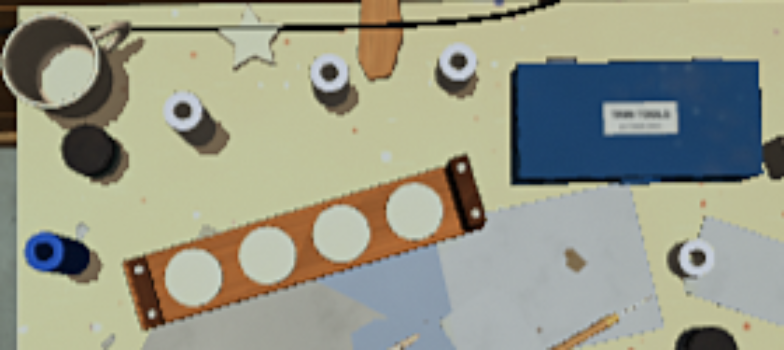

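Distinct candidates in the top view are the white posts A (217,165) h=105, B (268,152) h=85, C (313,148) h=65 and D (398,217) h=45. Blue (170,215) and purple (174,272) are decoys to leave alone. The crop confirms A–D are plain white tubes, and the measured heights agree with the text. The dark stop is at the right end of the board.

First I turn 22° so the fingers clear the stop later.

Call:
{"method": "carry_out", "body": {
  "slide": [
    [0,0,0],
    [0,0,0],
    [0,0,0],
    [0,0,0],
    [0,0,0]
  ],
  "rotation": [
    [0,0,0.96],
    [0,0,0.96],
    [0,0,0.96],
    [0,0,0.96],
    [0,0,0.96]
  ],
  "fingers": [0.3,0.3,0.3,0.3,0.3]
}}

```text
time: 0.62
ee_pos: [0.1723, 0.5222, 0.2132]
orientation: [[-0.761, 0.649, -0.0], [0.649, 0.761, -0.0], [-0.0, -0.001, -1.0]]
force: [-0.1, 0.2, -0.4]
finger_gap: 0.682
grip_force: 0.0
```

```bash
cat > go.py <<'E'
import sys
from h import *
T={'A':(.569,.3406),'B':(.607,.2095),'C':(.619,.090),'D':(.434,-.135),'P0':(.4825,.131),'P1':(.4637,.202),'P2':(.4444,.2727),'P3':(.424,.344)}
o=observe();R=np.array(o['orientation']);p=np.array(o['ee_pos'])
print('t',o['time'],'p',p.round(4),'gap',round(o['finger_gap'],3),'grip',o['grip_force'],'f',np.round(o['force'],1),'J',np.round(o['joints'],0),'tilt z',R[:,2].round(3),'ydir',np.degrees(np.arctan2(R[1,1],R[0,1])).round(1))
prev=p
for a in sys.argv[1:]:
    n,z=a.split(','); t=np.array([*T[n],float(z)]); print(a,'units',(R.T@(t-prev)/.025).round(2)); prev=t
E
python3 go.py A,.212 A,.075 A,.215 P0,.215 P0,.096
python3 - <<'E'
import numpy as np
W=np.load('top.npy');w=W[140:195,325:350];w=w[w[...,2]>.04];print('box y max',np.percentile(w[:,1],[95,99]),'z',np.median(w[:,2]))
w=W[130:170,150:200];w=w[(w[...,2]>.04)];print('mug zmax',np.percentile(w[:,2],99),np.percentile(w[:,1],1))
E
```

```text
t 0.6167 p [0.1723 0.5222 0.2132] gap 0.682 grip 0.0 f [-0.1  0.2 -0.4] J [66.  5. 79.  0. 96. 16.] tilt z [-0. -0. -1.] ydir 49.5
A,.212 units [-16.78   4.78   0.05]
A,.075 units [0.   0.   5.48]
A,.215 units [-0.  -0.  -5.6]
P0,.215 units [-2.81 -8.62  0.  ]
P0,.096 units [0.   0.   4.76]
box y max [0.03471297 0.03526766] z 0.061901841993372786
mug zmax 0.09396844171086033 0.40194539313570016
```

Call:
{"method": "carry_out", "body": {
  "slide": [
    [-0.84,0.24,0],
    [-0.84,0.24,0],
    [-0.84,0.24,0],
    [-0.84,0.24,0],
    [-0.84,0.24,0]
  ],
  "rotation": [
    [0,0,0],
    [0,0,0],
    [0,0,0],
    [0,0,0],
    [0,0,0]
  ],
  "fingers": [0.3,0.3,0.3,0.3,0.3]
}}

```text
time: 1.03
ee_pos: [0.2726, 0.4768, 0.2132]
orientation: [[-0.763, 0.646, -0.0], [0.646, 0.763, -0.0], [-0.0, -0.0, -1.0]]
force: [0.0, 0.6, 0.7]
finger_gap: 0.647
grip_force: 0.0
```

Call:
{"method": "carry_out", "body": {
  "slide": [
    [-0.84,0.24,0],
    [-0.84,0.24,0],
    [-0.84,0.24,0],
    [-0.84,0.24,0],
    [-0.84,0.24,0]
  ],
  "rotation": [
    [0,0,0],
    [0,0,0],
    [0,0,0],
    [0,0,0],
    [0,0,0]
  ],
  "fingers": [0.3,0.3,0.3,0.3,0.3]
}}

```text
time: 1.45
ee_pos: [0.3722, 0.4317, 0.2132]
orientation: [[-0.763, 0.646, -0.0], [0.646, 0.763, -0.0], [0.0, -0.0, -1.0]]
force: [0.7, 0.2, 0.4]
finger_gap: 0.65
grip_force: 0.0
```

Call:
{"method": "carry_out", "body": {
  "slide": [
    [-0.84,0.24,0],
    [-0.84,0.24,0],
    [-0.84,0.24,0],
    [-0.84,0.24,0],
    [-0.84,0.24,0]
  ],
  "rotation": [
    [0,0,0],
    [0,0,0],
    [0,0,0],
    [0,0,0],
    [0,0,0]
  ],
  "fingers": [0.3,0.3,0.3,0.3,0.3]
}}

```text
time: 1.87
ee_pos: [0.4718, 0.3867, 0.2131]
orientation: [[-0.763, 0.646, -0.0], [0.646, 0.763, -0.0], [0.0, -0.001, -1.0]]
force: [-0.2, 0.5, 0.5]
finger_gap: 0.651
grip_force: 0.0
```

Call:
{"method": "carry_out", "body": {
  "slide": [
    [-0.84,0.24,0],
    [-0.84,0.24,0],
    [-0.84,0.24,0],
    [-0.84,0.24,0],
    [0,0,0]
  ],
  "rotation": [
    [0,0,0],
    [0,0,0],
    [0,0,0],
    [0,0,0],
    [0,0,0]
  ],
  "fingers": [0.3,0.3,0.3,0.3,0.3]
}}

```text
time: 2.28
ee_pos: [0.5535, 0.349, 0.2121]
orientation: [[-0.76, 0.65, 0.0], [0.65, 0.76, -0.002], [-0.001, -0.001, -1.0]]
force: [-0.2, 0.0, -1.1]
finger_gap: 0.648
grip_force: 0.0
```

```bash
python3 go.py A,.214 A,.075
```

```text
t 2.2833 p [0.5535 0.349  0.2121] gap 0.648 grip 0.0 f [-0.2  0.  -1.1] J [ 27.  19.  63.  -0.  99. -22.] tilt z [ 0.    -0.002 -1.   ] ydir 49.5
A,.214 units [-0.69  0.15 -0.08]
A,.075 units [0.01 0.01 5.56]
```

Call:
{"method": "carry_out", "body": {
  "slide": [
    [-0.35,0.08,0],
    [-0.34,0.07,0],
    [0,0,0],
    [0,0,0.6],
    [0,0,0.8]
  ],
  "rotation": [
    [0,0,0],
    [0,0,0],
    [0,0,0],
    [0,0,0],
    [0,0,0]
  ],
  "fingers": [0.3,0.3,0.3,0.3,0.3]
}}

```text
time: 2.7
ee_pos: [0.5669, 0.3442, 0.1812]
orientation: [[-0.764, 0.646, 0.005], [0.646, 0.764, 0.003], [-0.002, 0.006, -1.0]]
force: [-0.2, -0.2, 0.2]
finger_gap: 0.647
grip_force: 0.0
```

Call:
{"method": "carry_out", "body": {
  "slide": [
    [0,0,0.8],
    [0,0,0.8],
    [0,0,0.8],
    [0,0,0.8],
    [0,0,0.8]
  ],
  "rotation": [
    [0,0,0],
    [0,0,0],
    [0,0,0],
    [0,0,0],
    [0,0,0]
  ],
  "fingers": [0.3,0.3,0.3,0.3,0.3]
}}

```text
time: 3.12
ee_pos: [0.5653, 0.3438, 0.078]
orientation: [[-0.764, 0.646, 0.0], [0.646, 0.764, 0.001], [0.0, 0.001, -1.0]]
force: [0.7, 1.3, 0.3]
finger_gap: 0.651
grip_force: 0.0
```

Call:
{"method": "carry_out", "body": {
  "slide": [
    [0,0,0],
    [0,0,0],
    [0,0,0],
    [0,0,0],
    [0,0,0]
  ],
  "rotation": [
    [0,0,0],
    [0,0,0],
    [0,0,0],
    [0,0,0],
    [0,0,0]
  ],
  "fingers": [0.3,0,-0.5,-1,-1]
}}

```text
time: 3.53
ee_pos: [0.5671, 0.3437, 0.0808]
orientation: [[-0.763, 0.646, 0.003], [0.646, 0.763, 0.002], [-0.001, 0.003, -1.0]]
force: [0.3, -0.8, 0.2]
finger_gap: 0.402
grip_force: 0.0
```

Call:
{"method": "carry_out", "body": {
  "slide": [
    [0,0,0],
    [0,0,0],
    [0,0,0],
    [0,0,0],
    [0,0,0]
  ],
  "rotation": [
    [0,0,0],
    [0,0,0],
    [0,0,0],
    [0,0,0],
    [0,0,0]
  ],
  "fingers": [-1,-1,-1,-1,-1]
}}

```text
time: 3.95
ee_pos: [0.567, 0.3436, 0.0805]
orientation: [[-0.763, 0.646, 0.003], [0.646, 0.763, 0.002], [-0.001, 0.003, -1.0]]
force: [0.1, -0.3, 6.5]
finger_gap: 0.367
grip_force: 30.0
```

Call:
{"method": "carry_out", "body": {
  "slide": [
    [0,0,-0.4],
    [0,0,-0.8],
    [0,0,-0.8],
    [0,0,-0.8],
    [0,0,-0.8]
  ],
  "rotation": [
    [0,0,0],
    [0,0,0],
    [0,0,0],
    [0,0,0],
    [0,0,0]
  ],
  "fingers": [-1,-1,-1,-1,-1]
}}

```text
time: 4.37
ee_pos: [0.5656, 0.3427, 0.1687]
orientation: [[-0.763, 0.646, -0.002], [0.646, 0.763, -0.001], [0.001, -0.002, -1.0]]
force: [0.3, -0.6, -0.9]
finger_gap: 0.367
grip_force: 30.0
```

Call:
{"method": "carry_out", "body": {
  "slide": [
    [0,0,-0.8],
    [0,0,-0.8],
    [0,0,-0.4],
    [0,0,0],
    [0,0,0]
  ],
  "rotation": [
    [0,0,0],
    [0,0,0],
    [0,0,0],
    [0,0,0],
    [0,0,0]
  ],
  "fingers": [-1,-1,-1,-1,-1]
}}

```text
time: 4.78
ee_pos: [0.5661, 0.3431, 0.2183]
orientation: [[-0.763, 0.646, -0.0], [0.646, 0.763, -0.0], [0.0, -0.0, -1.0]]
force: [-0.6, 0.0, -0.3]
finger_gap: 0.365
grip_force: 30.0
```

```bash
sed -i "s/'P0':(.4825,.131)/'P0':(.480,.133)/" go.py; python3 go.py P0,.22
```

```text
t 4.7833 p [0.5661 0.3431 0.2183] gap 0.365 grip 29.96295004093554 f [-0.6  0.  -0.3] J [ 26.  20.  61.   0. 100. -23.] tilt z [-0. -0. -1.] ydir 49.7
P0,.22 units [-2.8  -8.64 -0.07]
```

Call:
{"method": "carry_out", "body": {
  "slide": [
    [-0.1,-0.3,0],
    [-0.2,-0.6,0],
    [-0.2,-0.6,0],
    [-0.2,-0.7,0],
    [-0.3,-0.8,0]
  ],
  "rotation": [
    [0,0,0],
    [0,0,0],
    [0,0,0],
    [0,0,0],
    [0,0,0]
  ],
  "fingers": [-1,-1,-1,-1,-1]
}}

```text
time: 5.2
ee_pos: [0.5351, 0.2687, 0.2158]
orientation: [[-0.764, 0.646, -0.004], [0.646, 0.764, -0.002], [0.002, -0.004, -1.0]]
force: [-0.3, -0.7, -1.5]
finger_gap: 0.369
grip_force: 30.0
```

Call:
{"method": "carry_out", "body": {
  "slide": [
    [-0.3,-0.8,0],
    [-0.3,-0.8,0],
    [-0.3,-0.8,0],
    [-0.3,-0.8,0],
    [-0.2,-0.8,0]
  ],
  "rotation": [
    [0,0,0],
    [0,0,0],
    [0,0,0],
    [0,0,0],
    [0,0,0]
  ],
  "fingers": [-1,-1,-1,-1,-1]
}}

```text
time: 5.62
ee_pos: [0.4972, 0.169, 0.2162]
orientation: [[-0.763, 0.647, -0.004], [0.647, 0.763, -0.001], [0.002, -0.003, -1.0]]
force: [0.6, 0.1, -1.8]
finger_gap: 0.366
grip_force: 30.0
```

Call:
{"method": "carry_out", "body": {
  "slide": [
    [-0.2,-0.7,0],
    [-0.2,-0.5,0],
    [-0.2,-0.44,0],
    [0,0,0],
    [0,0,0]
  ],
  "rotation": [
    [0,0,0],
    [0,0,0],
    [0,0,0],
    [0,0,0],
    [0,0,0]
  ],
  "fingers": [-1,-1,-1,-1,-1]
}}

```text
time: 6.03
ee_pos: [0.4836, 0.1296, 0.218]
orientation: [[-0.762, 0.647, -0.0], [0.647, 0.762, 0.001], [0.001, 0.0, -1.0]]
force: [0.2, 0.1, -0.9]
finger_gap: 0.367
grip_force: 30.0
```

```bash
python3 go.py P0,.22 P0,.1025; python3 -c "
from h import *
shot('side','side1.png')"
```

```text
t 6.0333 p [0.4836 0.1296 0.218 ] gap 0.367 grip 29.96295264805667 f [ 0.2  0.1 -0.9] J [  8.  -1.  85.   0.  97. -41.] tilt z [-0.     0.001 -1.   ] ydir 49.7
P0,.22 units [ 0.2   0.01 -0.08]
P0,.1025 units [-0.  -0.   4.7]
```

View pics/side1.png

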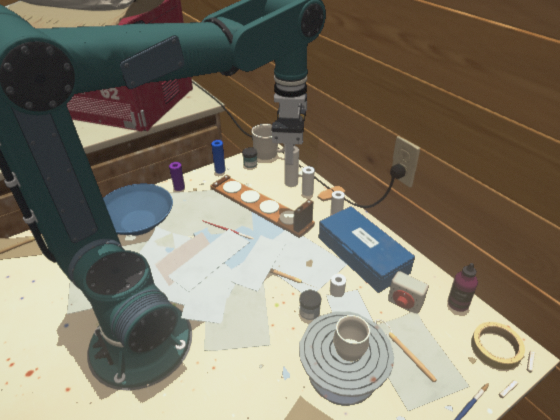

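The picture shows the tall post held upright in the jaws at about (291,165), above the first pad beside the stop. Next I lower it.

Call:
{"method": "carry_out", "body": {
  "slide": [
    [0.1,0,0.4],
    [0.1,0,0.7],
    [0,0,0.8],
    [0,0,0.8],
    [0,0,0.7]
  ],
  "rotation": [
    [0,0,0],
    [0,0,0],
    [0,0,0],
    [0,0,0],
    [0,0,0]
  ],
  "fingers": [-1,-1,-1,-1,-1]
}}

```text
time: 6.5
ee_pos: [0.4793, 0.134, 0.1312]
orientation: [[-0.764, 0.645, -0.002], [0.645, 0.764, 0.0], [0.001, -0.001, -1.0]]
force: [0.5, -0.1, -2.3]
finger_gap: 0.368
grip_force: 30.0
```

Call:
{"method": "carry_out", "body": {
  "slide": [
    [0,0,0.4],
    [0,0,0.3],
    [0,0,0.2],
    [0,0,0],
    [0,0,0]
  ],
  "rotation": [
    [0,0,0],
    [0,0,0],
    [0,0,0],
    [0,0,0],
    [0,0,0]
  ],
  "fingers": [-1,-1,-1,-1,-1]
}}

```text
time: 6.92
ee_pos: [0.4804, 0.1333, 0.1115]
orientation: [[-0.763, 0.646, 0.001], [0.646, 0.763, 0.0], [-0.001, 0.001, -1.0]]
force: [0.4, -0.7, -1.1]
finger_gap: 0.369
grip_force: 30.0
```

```bash
python3 go.py P0,.1025
```

```text
t 6.9167 p [0.4804 0.1333 0.1115] gap 0.369 grip 29.962750432896428 f [ 0.4 -0.7 -1.1] J [  9.   1.  95.   0.  85. -41.] tilt z [ 0.001  0.    -1.   ] ydir 49.7
P0,.1025 units [ 0.   -0.02  0.36]
```

Call:
{"method": "carry_out", "body": {
  "slide": [
    [0,0,0.1],
    [0,0,0.1],
    [0,0,0.1],
    [0,0,0.06],
    [0,0,0]
  ],
  "rotation": [
    [0,0,0],
    [0,0,0],
    [0,0,0],
    [0,0,0],
    [0,0,0]
  ],
  "fingers": [-1,-1,-1,-1,-1]
}}

```text
time: 7.33
ee_pos: [0.4797, 0.133, 0.1016]
orientation: [[-0.763, 0.646, -0.001], [0.646, 0.763, -0.0], [0.0, -0.0, -1.0]]
force: [-1.0, -0.1, -0.7]
finger_gap: 0.364
grip_force: 30.0
```

```bash
python3 go.py P0,.1025; python3 -c "
from h import *
c=shot('side')['color'][130:250,190:360]
cv2.imwrite('pics/side2.png',cv2.resize(c,None,fx=4,fy=4)[:,:,::-1])"
```

```text
t 7.3333 p [0.4797 0.133  0.1016] gap 0.364 grip 29.96286889887415 f [-1.  -0.1 -0.7] J [  9.   1.  95.   0.  83. -41.] tilt z [-0.001 -0.    -1.   ] ydir 49.7
P0,.1025 units [-0.01  0.01 -0.04]
```

View pics/side2.png

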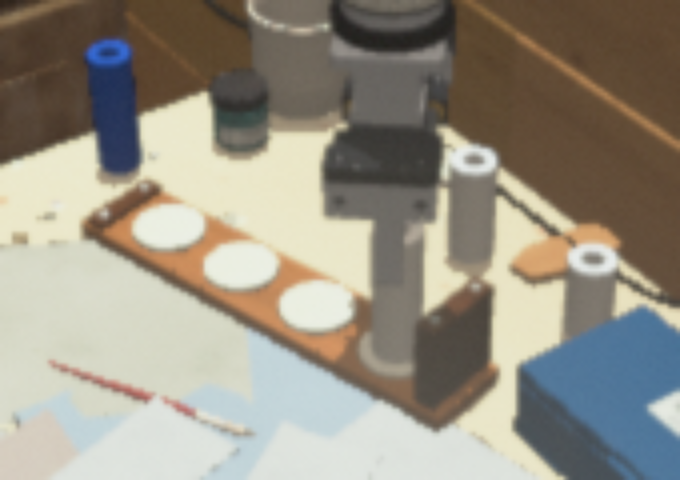

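The crop shows the tall post upright on the last pad by the stop, with its base at about (390,360) and well centred. I lower it slightly more, release, lift and turn back.

Call:
{"method": "carry_out", "body": {
  "slide": [
    [0,0,0.04],
    [0,0,0.02],
    [0,0,0],
    [0,0,0],
    [0,0,0]
  ],
  "rotation": [
    [0,0,0],
    [0,0,0],
    [0,0,0],
    [0,0,0],
    [0,0,0]
  ],
  "fingers": [-1,-1,-0.2,0.1,0.2]
}}

```text
time: 7.8
ee_pos: [0.4801, 0.1331, 0.1005]
orientation: [[-0.763, 0.646, 0.0], [0.646, 0.763, 0.0], [-0.0, 0.0, -1.0]]
force: [0.2, -0.2, -0.2]
finger_gap: 0.509
grip_force: 0.0
```

Call:
{"method": "carry_out", "body": {
  "slide": [
    [0,0,0],
    [0,0,-0.2],
    [0,0,-0.4],
    [0,0,-0.8],
    [0,0,-0.8]
  ],
  "rotation": [
    [0,0,0],
    [0,0,0],
    [0,0,0],
    [0,0,0],
    [0,0,0]
  ],
  "fingers": [0.2,0.2,0.2,0.2,0.2]
}}

```text
time: 8.22
ee_pos: [0.4795, 0.133, 0.1563]
orientation: [[-0.763, 0.646, -0.001], [0.646, 0.763, -0.0], [0.001, -0.001, -1.0]]
force: [0.7, -0.4, -0.2]
finger_gap: 0.599
grip_force: 0.0
```

Call:
{"method": "carry_out", "body": {
  "slide": [
    [0,0,-0.8],
    [0,0,-0.8],
    [0,0,-0.6],
    [0,0,0],
    [0,0,0]
  ],
  "rotation": [
    [0,0,0],
    [0,0,0],
    [0,0,0],
    [0,0,0],
    [0,0,0]
  ],
  "fingers": [0.3,0.3,0.3,0.3,0.3]
}}

```text
time: 8.63
ee_pos: [0.4806, 0.1332, 0.212]
orientation: [[-0.763, 0.646, 0.003], [0.646, 0.763, 0.001], [-0.002, 0.003, -1.0]]
force: [-0.2, 0.8, -1.1]
finger_gap: 0.653
grip_force: 0.0
```

Call:
{"method": "carry_out", "body": {
  "slide": [
    [0,0,0],
    [0,0,0],
    [0,0,0],
    [0,0,0],
    [0,0,0]
  ],
  "rotation": [
    [0,0,-0.98],
    [0,0,-0.98],
    [0,0,-0.98],
    [0,0,-0.98],
    [0,0,-0.98]
  ],
  "fingers": [0.3,0.3,0.3,0.3,0.3]
}}

```text
time: 9.05
ee_pos: [0.4791, 0.1329, 0.2086]
orientation: [[-0.953, 0.302, -0.003], [0.302, 0.953, -0.0], [0.003, -0.001, -1.0]]
force: [1.3, 0.3, 0.1]
finger_gap: 0.651
grip_force: 0.0
```

```bash
python3 go.py B,.205 B,.06
```

```text
t 9.05 p [0.4791 0.1329 0.2086] gap 0.651 grip 0.0 f [1.3 0.3 0.1] J [  9.  -2.  86.   0.  96. -63.] tilt z [-0.003 -0.    -1.   ] ydir 72.4
B,.205 units [-3.95  4.47  0.13]
B,.06 units [-0.02  0.01  5.8 ]
```

Call:
{"method": "carry_out", "body": {
  "slide": [
    [-0.4,0.4,0],
    [-0.7,0.8,0],
    [-0.7,0.8,0],
    [-0.7,0.8,0],
    [-0.7,0.8,0]
  ],
  "rotation": [
    [0,0,0],
    [0,0,0],
    [0,0,0],
    [0,0,0],
    [0,0,0]
  ],
  "fingers": [0.3,0.3,0.3,0.3,0.3]
}}

```text
time: 9.47
ee_pos: [0.5838, 0.1947, 0.2085]
orientation: [[-0.952, 0.306, -0.003], [0.306, 0.952, -0.001], [0.003, -0.002, -1.0]]
force: [-0.1, 0.5, -0.0]
finger_gap: 0.652
grip_force: 0.0
```

Call:
{"method": "carry_out", "body": {
  "slide": [
    [-0.5,0.6,0],
    [-0.25,0.3,0],
    [0,0,0],
    [0,0,0],
    [0,0,0]
  ],
  "rotation": [
    [0,0,0],
    [0,0,0],
    [0,0,0],
    [0,0,0],
    [0,0,0]
  ],
  "fingers": [0.3,0.3,0.3,0.3,0.3]
}}

```text
time: 9.88
ee_pos: [0.6075, 0.2096, 0.2095]
orientation: [[-0.952, 0.306, -0.002], [0.306, 0.952, -0.001], [0.002, -0.001, -1.0]]
force: [0.1, -0.2, 1.4]
finger_gap: 0.65
grip_force: 0.0
```

```bash
python3 go.py B,.205 B,.06; python3 -c "
from h import *
c=shot('side')['color'][130:250,190:360]
cv2.imwrite('pics/side3.png',cv2.resize(c,None,fx=4,fy=4)[:,:,::-1])"
```

```text
t 9.8833 p [0.6075 0.2096 0.2095] gap 0.65 grip 0.0 f [ 0.1 -0.2  1.4] J [ 14.  17.  65.  -0.  98. -58.] tilt z [-0.002 -0.001 -1.   ] ydir 72.2
B,.205 units [ 0.02 -0.01  0.18]
B,.06 units [-0.01  0.01  5.8 ]
```

View pics/side3.png

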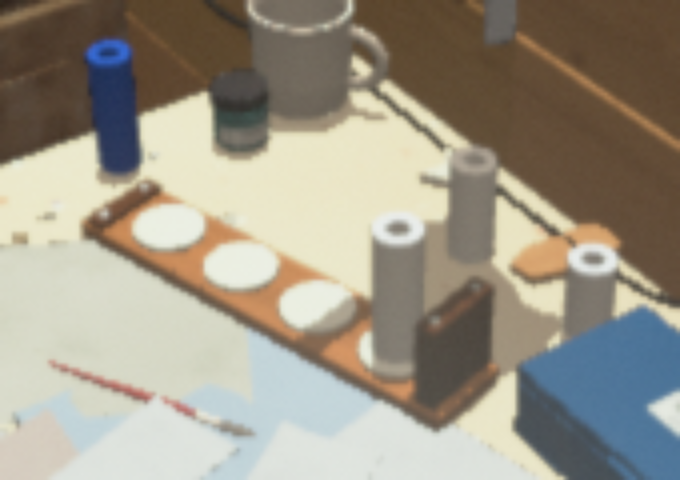

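Post A stands on the pad by the stop, with its base at about (395,355). I now descend on B at (472,205).

Call:
{"method": "carry_out", "body": {
  "slide": [
    [0,0,0.5],
    [0,0,0.8],
    [0,0,0.8],
    [0,0,0.8],
    [0,0,0.8]
  ],
  "rotation": [
    [0,0,0],
    [0,0,0],
    [0,0,0],
    [0,0,0],
    [0,0,0]
  ],
  "fingers": [0.3,0.3,0.3,0.3,0.3]
}}

```text
time: 10.35
ee_pos: [0.6075, 0.2095, 0.1166]
orientation: [[-0.952, 0.306, -0.0], [0.306, 0.952, -0.0], [0.0, -0.0, -1.0]]
force: [0.5, 0.9, -0.4]
finger_gap: 0.649
grip_force: 0.0
```

Call:
{"method": "carry_out", "body": {
  "slide": [
    [0,0,0.8],
    [0,0,0.8],
    [0,0,0.6],
    [0,0,0],
    [0,0,0]
  ],
  "rotation": [
    [0,0,0],
    [0,0,0],
    [0,0,0],
    [0,0,0],
    [0,0,0]
  ],
  "fingers": [0.3,0.3,0.3,0.3,0.3]
}}

```text
time: 10.77
ee_pos: [0.607, 0.2094, 0.0616]
orientation: [[-0.952, 0.306, -0.003], [0.306, 0.952, -0.001], [0.003, -0.001, -1.0]]
force: [-0.3, 0.5, -0.4]
finger_gap: 0.652
grip_force: 0.0
```

```bash
python3 go.py B,.06; python3 - <<'E'
from h import *
c=shot('side');V=cloud(c)
for n,p in(('A',(.4825,.131)),):
    ms=(np.hypot(V[...,0]-p[0],V[...,1]-p[1])<.03)&(V[...,2]>.116); q=V[ms];print(n,((q.max(0)+q.min(0))/2).round(4),np.ptp(q,axis=0).round(3),len(q))
E
```

```text
t 10.7667 p [0.607  0.2094 0.0616] gap 0.652 grip 0.0 f [-0.3  0.5 -0.4] J [ 14.  21.  77.   0.  82. -58.] tilt z [-0.003 -0.001 -1.   ] ydir 72.2
B,.06 units [-0.    0.    0.06]
A [0.4831 0.1331 0.2904] [0.059 0.048 0.348] 796
```

Call:
{"method": "carry_out", "body": {
  "slide": [
    [0,0,0],
    [0,0,0],
    [0,0,0],
    [0,0,0],
    [0,0,0]
  ],
  "rotation": [
    [0,0,0],
    [0,0,0],
    [0,0,0],
    [0,0,0],
    [0,0,0]
  ],
  "fingers": [0,-0.5,-1,-1,-1]
}}

```text
time: 11.23
ee_pos: [0.6088, 0.2101, 0.064]
orientation: [[-0.952, 0.306, 0.002], [0.306, 0.952, 0.0], [-0.001, 0.001, -1.0]]
force: [-0.6, 0.4, 2.4]
finger_gap: 0.38
grip_force: 30.0
```

Call:
{"method": "carry_out", "body": {
  "slide": [
    [0,0,0],
    [0,0,0],
    [0,0,-0.2],
    [0,0,-0.6],
    [0,0,-0.8]
  ],
  "rotation": [
    [0,0,0],
    [0,0,0],
    [0,0,0],
    [0,0,0],
    [0,0,0]
  ],
  "fingers": [-1,-1,-1,-1,-1]
}}

```text
time: 11.65
ee_pos: [0.6063, 0.2095, 0.1001]
orientation: [[-0.952, 0.306, -0.007], [0.306, 0.952, -0.002], [0.006, -0.003, -1.0]]
force: [-0.6, -0.5, -0.6]
finger_gap: 0.383
grip_force: 30.0
```

Call:
{"method": "carry_out", "body": {
  "slide": [
    [0,0,-0.8],
    [0,0,-0.8],
    [0,0,-0.8],
    [0,0,-0.8],
    [0,0,-0.8]
  ],
  "rotation": [
    [0,0,0],
    [0,0,0],
    [0,0,0],
    [0,0,0],
    [0,0,0]
  ],
  "fingers": [-1,-1,-1,-1,-1]
}}

```text
time: 12.07
ee_pos: [0.6078, 0.2099, 0.2031]
orientation: [[-0.952, 0.306, -0.002], [0.306, 0.952, -0.0], [0.002, -0.001, -1.0]]
force: [0.5, 0.2, -2.1]
finger_gap: 0.379
grip_force: 30.0
```

```bash
python3 go.py P1,.205 P1,.083
```

```text
t 12.0667 p [0.6078 0.2099 0.2031] gap 0.379 grip 29.9989840015769 f [ 0.5  0.2 -2.1] J [ 14.  17.  65.   0.  97. -58.] tilt z [-0.002 -0.    -1.   ] ydir 72.2
P1,.205 units [ 5.39 -2.06 -0.07]
P1,.083 units [-0.01  0.    4.88]
```

Call:
{"method": "carry_out", "body": {
  "slide": [
    [0.4,-0.2,0],
    [0.8,-0.3,0],
    [0.8,-0.3,0],
    [0.8,-0.3,0],
    [0.8,-0.3,0]
  ],
  "rotation": [
    [0,0,0],
    [0,0,0],
    [0,0,0],
    [0,0,0],
    [0,0,0]
  ],
  "fingers": [-1,-1,-1,-1,-1]
}}

```text
time: 12.48
ee_pos: [0.5106, 0.2039, 0.2021]
orientation: [[-0.952, 0.306, -0.002], [0.306, 0.952, -0.0], [0.002, -0.001, -1.0]]
force: [0.1, 0.6, -1.1]
finger_gap: 0.381
grip_force: 30.0
```

Call:
{"method": "carry_out", "body": {
  "slide": [
    [0.8,-0.3,0],
    [0.6,-0.2,0],
    [0.4,-0.15,0],
    [0,0,0],
    [0,0,0]
  ],
  "rotation": [
    [0,0,0],
    [0,0,0],
    [0,0,0],
    [0,0,0],
    [0,0,0]
  ],
  "fingers": [-1,-1,-1,-1,-1]
}}

```text
time: 12.9
ee_pos: [0.4642, 0.2025, 0.203]
orientation: [[-0.952, 0.306, 0.001], [0.306, 0.952, 0.0], [-0.001, 0.0, -1.0]]
force: [1.7, 0.2, -0.9]
finger_gap: 0.384
grip_force: 30.0
```

```bash
python3 go.py P1,.205 P1,.084
```

```text
t 12.9 p [0.4642 0.2025 0.203 ] gap 0.384 grip 29.99915812164545 f [ 1.7  0.2 -0.9] J [ 17.  -0.  85.  -0.  95. -55.] tilt z [ 0.001  0.    -1.   ] ydir 72.2
P1,.205 units [ 0.01 -0.02 -0.08]
P1,.084 units [ 0.   -0.    4.84]
```

Call:
{"method": "carry_out", "body": {
  "slide": [
    [0,0,0.4],
    [0,0,0.8],
    [0,0,0.8],
    [0,0,0.8],
    [0,0,0.8]
  ],
  "rotation": [
    [0,0,0],
    [0,0,0],
    [0,0,0],
    [0,0,0],
    [0,0,0]
  ],
  "fingers": [-1,-1,-1,-1,-1]
}}

```text
time: 13.32
ee_pos: [0.4647, 0.2022, 0.1109]
orientation: [[-0.952, 0.306, -0.001], [0.306, 0.952, -0.0], [0.001, -0.001, -1.0]]
force: [0.7, -0.4, -2.5]
finger_gap: 0.38
grip_force: 30.0
```

Call:
{"method": "carry_out", "body": {
  "slide": [
    [0,0,0.5],
    [0,0,0.3],
    [0,0,0.2],
    [0,0,0.1],
    [0,0,0]
  ],
  "rotation": [
    [0,0,0],
    [0,0,0],
    [0,0,0],
    [0,0,0],
    [0,0,0]
  ],
  "fingers": [-1,-1,-1,-1,-1]
}}

```text
time: 13.73
ee_pos: [0.4647, 0.2025, 0.0857]
orientation: [[-0.952, 0.306, 0.001], [0.306, 0.952, 0.0], [-0.001, 0.0, -1.0]]
force: [-0.3, 0.1, -1.7]
finger_gap: 0.384
grip_force: 30.0
```

Call:
{"method": "carry_out", "body": {
  "slide": [
    [0,0,0.04],
    [0,0,0],
    [0,0,0],
    [0,0,0],
    [0,0,0]
  ],
  "rotation": [
    [0,0,0],
    [0,0,0],
    [0,0,0],
    [0,0,0],
    [0,0,0]
  ],
  "fingers": [-1,-1,-1,-1,-1]
}}

```text
time: 14.15
ee_pos: [0.4644, 0.2026, 0.085]
orientation: [[-0.952, 0.306, 0.001], [0.306, 0.952, 0.0], [-0.001, 0.001, -1.0]]
force: [-0.5, 0.1, -1.2]
finger_gap: 0.379
grip_force: 30.0
```

```bash
python3 go.py P1,.084
```

```text
t 14.15 p [0.4644 0.2026 0.085 ] gap 0.379 grip 29.999523404985666 f [-0.5  0.1 -1.2] J [ 17.   3.  95.   0.  81. -55.] tilt z [ 0.001  0.    -1.   ] ydir 72.2
P1,.084 units [ 0.02 -0.03  0.04]
```

Call:
{"method": "carry_out", "body": {
  "slide": [
    [0,0,0.04],
    [0,0,0.04],
    [0,0,0],
    [0,0,0],
    [0,0,0]
  ],
  "rotation": [
    [0,0,0],
    [0,0,0],
    [0,0,0],
    [0,0,0],
    [0,0,0]
  ],
  "fingers": [-1,-1,-1,-0.2,0.1]
}}

```text
time: 14.57
ee_pos: [0.4646, 0.2026, 0.0832]
orientation: [[-0.952, 0.306, 0.002], [0.306, 0.952, 0.001], [-0.001, 0.001, -1.0]]
force: [0.4, 0.5, 0.2]
finger_gap: 0.438
grip_force: 0.0
```

Call:
{"method": "carry_out", "body": {
  "slide": [
    [0,0,0],
    [0,0,-0.2],
    [0,0,-0.4],
    [0,0,-0.8],
    [0,0,-0.8]
  ],
  "rotation": [
    [0,0,0],
    [0,0,0],
    [0,0,0],
    [0,0,0],
    [0,0,0]
  ],
  "fingers": [0.2,0.2,0.2,0.2,0.2]
}}

```text
time: 14.98
ee_pos: [0.4636, 0.2023, 0.138]
orientation: [[-0.952, 0.306, -0.002], [0.306, 0.952, -0.0], [0.001, -0.001, -1.0]]
force: [0.4, -0.1, 0.1]
finger_gap: 0.598
grip_force: 0.0
```

Call:
{"method": "carry_out", "body": {
  "slide": [
    [0,0,-0.8],
    [0,0,-0.8],
    [0,0,-0.8],
    [0,0,-0.4],
    [0,0,0]
  ],
  "rotation": [
    [0,0,0],
    [0,0,0],
    [0,0,0],
    [0,0,0],
    [0,0,0]
  ],
  "fingers": [0.2,0.2,0.2,0.2,0.2]
}}

```text
time: 15.4
ee_pos: [0.4657, 0.2029, 0.2112]
orientation: [[-0.952, 0.306, 0.006], [0.306, 0.952, 0.002], [-0.005, 0.004, -1.0]]
force: [0.0, 0.4, 0.6]
finger_gap: 0.601
grip_force: 0.0
```

```bash
python3 go.py C,.205 C,.036
```

```text
t 15.4 p [0.4657 0.2029 0.2112] gap 0.601 grip 0.0 f [0.  0.4 0.6] J [ 17.  -1.  85.   0.  96. -55.] tilt z [ 0.006  0.002 -1.   ] ydir 72.2
C,.205 units [-7.22 -2.43  0.28]
C,.036 units [ 0.04 -0.03  6.76]
```

Call:
{"method": "carry_out", "body": {
  "slide": [
    [-0.3,-0.1,0],
    [-0.8,-0.27,0],
    [-0.8,-0.27,0],
    [-0.8,-0.27,0],
    [-0.8,-0.27,0]
  ],
  "rotation": [
    [0,0,0],
    [0,0,0],
    [0,0,0],
    [0,0,0],
    [0,0,0]
  ],
  "fingers": [0.2,0.2,0.2,0.2,0.2]
}}

```text
time: 15.82
ee_pos: [0.5385, 0.1465, 0.2052]
orientation: [[-0.952, 0.306, -0.004], [0.306, 0.952, -0.001], [0.003, -0.002, -1.0]]
force: [0.2, 0.1, 0.4]
finger_gap: 0.601
grip_force: 0.0
```

Call:
{"method": "carry_out", "body": {
  "slide": [
    [-0.8,-0.27,0],
    [-0.8,-0.27,0],
    [-0.8,-0.27,0],
    [-0.8,-0.27,0],
    [-0.5,-0.17,0]
  ],
  "rotation": [
    [0,0,0],
    [0,0,0],
    [0,0,0],
    [0,0,0],
    [0,0,0]
  ],
  "fingers": [0.2,0.2,0.2,0.2,0.2]
}}

```text
time: 16.23
ee_pos: [0.6177, 0.0875, 0.2044]
orientation: [[-0.952, 0.307, -0.004], [0.307, 0.952, -0.001], [0.003, -0.002, -1.0]]
force: [-0.2, 0.0, -0.6]
finger_gap: 0.597
grip_force: 0.0
```

Call:
{"method": "carry_out", "body": {
  "slide": [
    [0,0,0],
    [0,0,0],
    [0,0,0.4],
    [0,0,0.8],
    [0,0,0.8]
  ],
  "rotation": [
    [0,0,0],
    [0,0,0],
    [0,0,0],
    [0,0,0],
    [0,0,0]
  ],
  "fingers": [0.2,0.2,0.2,0.2,0.2]
}}

```text
time: 16.65
ee_pos: [0.6166, 0.0904, 0.1573]
orientation: [[-0.952, 0.305, 0.002], [0.305, 0.952, 0.0], [-0.002, 0.001, -1.0]]
force: [0.5, -0.1, -0.8]
finger_gap: 0.599
grip_force: 0.0
```

```bash
python3 go.py C,.14 C,.038;python3 - <<'E'
from h import *
c=shot('top');W=cloud(c)
im=c['color'][125:250,150:430];cv2.imwrite('pics/top3.png',cv2.resize(im,None,fx=2.8,fy=2.8)[:,:,::-1])
for n,p,z in(('A',(.4825,.131),.126),('B',(.4637,.202),.106)):
    ms=(np.hypot(W[...,0]-p[0],W[...,1]-p[1])<.035)&(abs(W[...,2]-z)<.01); q=W[ms];print(n,((q.max(0)+q.min(0))/2).round(4),np.ptp(q,axis=0).round(3),len(q))
E
```

```text
t 16.65 p [0.6166 0.0904 0.1573] gap 0.599 grip 0.0 f [ 0.5 -0.1 -0.8] J [  3.  15.  73.   0.  92. -69.] tilt z [ 0.002  0.    -1.   ] ydir 72.3
C,.14 units [-0.1   0.01  0.69]
C,.038 units [ 0.01 -0.    4.08]
A [0.4838 0.1315 0.1235] [0.033 0.032 0.013] 134
B [0.4642 0.2035 0.1051] [0.033 0.033 0.012] 129
```

View pics/top3.png

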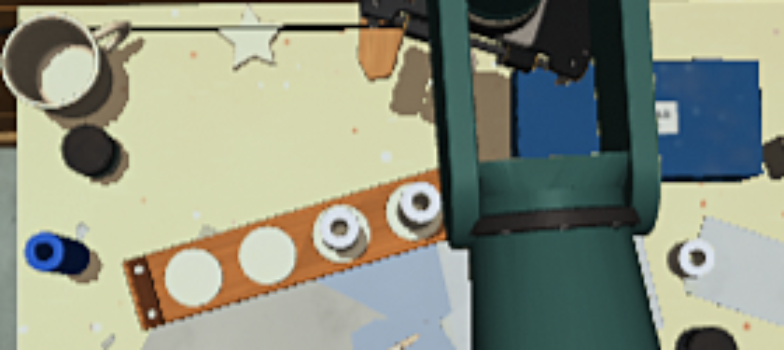

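The top crop shows A at (420,202) and B at (340,228), centred on their pads within about 2 mm of my measurement. I continue with C.

Call:
{"method": "carry_out", "body": {
  "slide": [
    [-0.1,0,0.5],
    [0,0,0.8],
    [0,0,0.8],
    [0,0,0.8],
    [0,0,0.8]
  ],
  "rotation": [
    [0,0,0],
    [0,0,0],
    [0,0,0],
    [0,0,0],
    [0,0,0]
  ],
  "fingers": [0.2,0.2,0.2,0.2,0.2]
}}

```text
time: 17.12
ee_pos: [0.6194, 0.0893, 0.0646]
orientation: [[-0.952, 0.305, 0.002], [0.305, 0.952, 0.0], [-0.001, 0.001, -1.0]]
force: [0.1, 0.1, 0.4]
finger_gap: 0.6
grip_force: 0.0
```

Call:
{"method": "carry_out", "body": {
  "slide": [
    [0,0,0.6],
    [0,0,0.3],
    [0,0,0],
    [0,0,0],
    [0,0,0]
  ],
  "rotation": [
    [0,0,0],
    [0,0,0],
    [0,0,0],
    [0,0,0],
    [0,0,0]
  ],
  "fingers": [0.2,0.2,0.2,0.2,0]
}}

```text
time: 17.53
ee_pos: [0.6204, 0.089, 0.0442]
orientation: [[-0.952, 0.306, 0.003], [0.306, 0.952, 0.0], [-0.003, 0.001, -1.0]]
force: [0.3, -0.3, -0.3]
finger_gap: 0.558
grip_force: 0.0
```

Call:
{"method": "carry_out", "body": {
  "slide": [
    [0,0,0],
    [0,0,0],
    [0,0,0],
    [0,0,0],
    [0,0,0]
  ],
  "rotation": [
    [0,0,0],
    [0,0,0],
    [0,0,0],
    [0,0,0],
    [0,0,0]
  ],
  "fingers": [-0.5,-1,-1,-1,-1]
}}

```text
time: 17.95
ee_pos: [0.6202, 0.0889, 0.0438]
orientation: [[-0.952, 0.306, 0.003], [0.306, 0.952, 0.0], [-0.002, 0.001, -1.0]]
force: [0.2, -0.2, 4.1]
finger_gap: 0.386
grip_force: 30.0
```

Call:
{"method": "carry_out", "body": {
  "slide": [
    [0,0,0],
    [0,0,0],
    [0,0,0],
    [0,0,0],
    [0,0,0]
  ],
  "rotation": [
    [0,0,0],
    [0,0,0],
    [0,0,0],
    [0,0,0],
    [0,0,0]
  ],
  "fingers": [-1,-1,-1,-1,-1]
}}

```text
time: 18.37
ee_pos: [0.6202, 0.0889, 0.0438]
orientation: [[-0.952, 0.306, 0.002], [0.306, 0.952, 0.0], [-0.002, 0.001, -1.0]]
force: [0.3, 1.2, 5.9]
finger_gap: 0.385
grip_force: 30.0
```

```bash
python3 go.py C,.2 P2,.2
```

```text
t 18.3667 p [0.6202 0.0889 0.0438] gap 0.385 grip 29.994553111027926 f [0.3 1.2 5.9] J [  3.  19.  81.   0.  79. -69.] tilt z [ 0.002  0.    -1.   ] ydir 72.2
C,.2 units [ 0.04  0.03 -6.25]
P2,.2 units [ 8.88  4.82 -0.01]
```

Call:
{"method": "carry_out", "body": {
  "slide": [
    [0,0,-0.3],
    [0,0,-0.6],
    [0,0,-0.8],
    [0,0,-0.8],
    [0,0,-0.8]
  ],
  "rotation": [
    [0,0,0],
    [0,0,0],
    [0,0,0],
    [0,0,0],
    [0,0,0]
  ],
  "fingers": [-1,-1,-1,-1,-1]
}}

```text
time: 18.78
ee_pos: [0.6183, 0.0886, 0.1246]
orientation: [[-0.952, 0.306, -0.003], [0.306, 0.952, -0.0], [0.003, -0.001, -1.0]]
force: [0.6, 0.9, -1.0]
finger_gap: 0.387
grip_force: 30.0
```

Call:
{"method": "carry_out", "body": {
  "slide": [
    [0,0,-0.8],
    [0,0,-0.8],
    [0,0,-0.8],
    [0,0,-0.5],
    [0,0,0]
  ],
  "rotation": [
    [0,0,0],
    [0,0,0],
    [0,0,0],
    [0,0,0],
    [0,0,0]
  ],
  "fingers": [-1,-1,-1,-1,-1]
}}

```text
time: 19.2
ee_pos: [0.6205, 0.0888, 0.2008]
orientation: [[-0.952, 0.306, 0.005], [0.306, 0.952, 0.0], [-0.005, 0.002, -1.0]]
force: [0.3, -0.2, -0.3]
finger_gap: 0.387
grip_force: 30.0
```

Call:
{"method": "carry_out", "body": {
  "slide": [
    [0.3,0.2,0],
    [0.7,0.4,0],
    [0.8,0.4,0],
    [0.8,0.4,0],
    [0.8,0.4,0]
  ],
  "rotation": [
    [0,0,0],
    [0,0,0],
    [0,0,0],
    [0,0,0],
    [0,0,0]
  ],
  "fingers": [-1,-1,-1,-1,-1]
}}

```text
time: 19.62
ee_pos: [0.5498, 0.1584, 0.1946]
orientation: [[-0.952, 0.306, -0.005], [0.306, 0.952, -0.001], [0.005, -0.002, -1.0]]
force: [-0.4, 0.5, -0.1]
finger_gap: 0.387
grip_force: 30.0
```

Call:
{"method": "carry_out", "body": {
  "slide": [
    [0.8,0.4,0],
    [0.8,0.5,0],
    [0.8,0.5,0],
    [0.8,0.5,0],
    [0.8,0.4,0]
  ],
  "rotation": [
    [0,0,0],
    [0,0,0],
    [0,0,0],
    [0,0,0],
    [0,0,0]
  ],
  "fingers": [-1,-1,-1,-1,-1]
}}

```text
time: 20.03
ee_pos: [0.472, 0.2439, 0.1948]
orientation: [[-0.952, 0.305, -0.004], [0.305, 0.952, -0.001], [0.004, -0.002, -1.0]]
force: [0.0, 0.1, -0.9]
finger_gap: 0.386
grip_force: 30.0
```

Call:
{"method": "carry_out", "body": {
  "slide": [
    [0.7,0.4,0],
    [0.5,0.2,0],
    [0.2,0.1,0],
    [0,0,0],
    [0,0,0]
  ],
  "rotation": [
    [0,0,0],
    [0,0,0],
    [0,0,0],
    [0,0,0],
    [0,0,0]
  ],
  "fingers": [-1,-1,-1,-1,-1]
}}

```text
time: 20.45
ee_pos: [0.4465, 0.27, 0.1968]
orientation: [[-0.952, 0.306, -0.001], [0.306, 0.952, -0.001], [0.0, -0.001, -1.0]]
force: [0.6, 0.1, -0.6]
finger_gap: 0.387
grip_force: 30.0
```

```bash
python3 go.py P2,.2 P2,.066
```

```text
t 20.45 p [0.4465 0.27   0.1968] gap 0.387 grip 29.98540427070111 f [ 0.6  0.1 -0.6] J [ 25.   2.  84.  -0.  94. -47.] tilt z [-0.001 -0.001 -1.   ] ydir 72.2
P2,.2 units [ 0.11  0.08 -0.13]
P2,.066 units [-0.    0.01  5.36]
```

Call:
{"method": "carry_out", "body": {
  "slide": [
    [0.11,0.08,0.4],
    [0,0,0.8],
    [0,0,0.8],
    [0,0,0.8],
    [0,0,0.8]
  ],
  "rotation": [
    [0,0,0],
    [0,0,0],
    [0,0,0],
    [0,0,0],
    [0,0,0]
  ],
  "fingers": [-1,-1,-1,-1,-1]
}}

```text
time: 20.87
ee_pos: [0.4449, 0.2722, 0.1057]
orientation: [[-0.952, 0.307, -0.0], [0.307, 0.952, -0.0], [0.0, -0.0, -1.0]]
force: [-0.2, 0.3, -1.0]
finger_gap: 0.384
grip_force: 30.0
```

Call:
{"method": "carry_out", "body": {
  "slide": [
    [0,0,0.7],
    [0,0,0.4],
    [0,0,0.3],
    [0,0,0.15],
    [0,0,0]
  ],
  "rotation": [
    [0,0,0],
    [0,0,0],
    [0,0,0],
    [0,0,0],
    [0,0,0]
  ],
  "fingers": [-1,-1,-1,-1,-1]
}}

```text
time: 21.28
ee_pos: [0.4445, 0.2727, 0.0681]
orientation: [[-0.952, 0.306, -0.001], [0.306, 0.952, -0.0], [0.001, -0.001, -1.0]]
force: [-0.5, 0.4, 0.2]
finger_gap: 0.388
grip_force: 30.0
```

```bash
python3 go.py P2,.065
```

```text
t 21.2833 p [0.4445 0.2727 0.0681] gap 0.388 grip 29.985495165456086 f [-0.5  0.4  0.2] J [ 25.   6.  95.   0.  80. -47.] tilt z [-0.001 -0.    -1.   ] ydir 72.2
P2,.065 units [ 0.   -0.    0.12]
```

Call:
{"method": "carry_out", "body": {
  "slide": [
    [0,0,0.06],
    [0,0,0.05],
    [0,0,0.03],
    [0,0,0],
    [0,0,0]
  ],
  "rotation": [
    [0,0,0],
    [0,0,0],
    [0,0,0],
    [0,0,0],
    [0,0,0]
  ],
  "fingers": [-1,-1,-1,-1,-0.2]
}}

```text
time: 21.7
ee_pos: [0.4448, 0.2732, 0.0657]
orientation: [[-0.952, 0.306, 0.001], [0.306, 0.952, 0.0], [-0.001, 0.001, -1.0]]
force: [-0.2, 0.0, -0.8]
finger_gap: 0.401
grip_force: 0.2
```

Call:
{"method": "carry_out", "body": {
  "slide": [
    [0,0,0],
    [0,0,0],
    [0,0,-0.2],
    [0,0,-0.5],
    [0,0,-0.8]
  ],
  "rotation": [
    [0,0,0],
    [0,0,0],
    [0,0,0],
    [0,0,0],
    [0,0,0]
  ],
  "fingers": [0.1,0.2,0.2,0.2,0.2]
}}

```text
time: 22.12
ee_pos: [0.4432, 0.2724, 0.1014]
orientation: [[-0.952, 0.306, -0.004], [0.306, 0.952, -0.002], [0.003, -0.003, -1.0]]
force: [-0.3, -0.2, -0.0]
finger_gap: 0.599
grip_force: 0.0
```

Call:
{"method": "carry_out", "body": {
  "slide": [
    [0,0,-0.8],
    [0,0,-0.8],
    [0,0,-0.8],
    [0,0,-0.8],
    [0,0,-0.8]
  ],
  "rotation": [
    [0,0,0],
    [0,0,0],
    [0,0,0],
    [0,0,0],
    [0,0,0]
  ],
  "fingers": [0.2,0.2,0.2,0.2,0.2]
}}

```text
time: 22.53
ee_pos: [0.4445, 0.2731, 0.2044]
orientation: [[-0.952, 0.306, 0.001], [0.306, 0.952, 0.0], [-0.001, 0.001, -1.0]]
force: [0.6, 1.0, 0.4]
finger_gap: 0.598
grip_force: 0.0
```

Call:
{"method": "carry_out", "body": {
  "slide": [
    [0,0,0],
    [0,0,0],
    [0,0,0],
    [0,0,0],
    [0,0,0]
  ],
  "rotation": [
    [0,0,0],
    [0,0,0],
    [0,0,0],
    [0,0,0],
    [0,0,0]
  ],
  "fingers": [0.2,0.2,0.2,0.2,0.2]
}}

```text
time: 22.95
ee_pos: [0.4438, 0.2727, 0.2009]
orientation: [[-0.952, 0.306, -0.003], [0.306, 0.952, -0.001], [0.002, -0.002, -1.0]]
force: [-0.2, -0.3, 0.2]
finger_gap: 0.6
grip_force: 0.0
```

```bash
python3 go.py D,.2 D,.023
```

```text
t 22.95 p [0.4438 0.2727 0.2009] gap 0.6 grip 0.0 f [-0.2 -0.3  0.2] J [ 25.   2.  84.   0.  95. -47.] tilt z [-0.003 -0.001 -1.   ] ydir 72.2
D,.2 units [ -4.61 -15.65   0.06]
D,.023 units [-0.02  0.02  7.08]
```

Call:
{"method": "carry_out", "body": {
  "slide": [
    [-0.1,-0.4,0],
    [-0.25,-0.8,0],
    [-0.25,-0.84,0],
    [-0.25,-0.84,0],
    [-0.25,-0.84,0]
  ],
  "rotation": [
    [0,0,0],
    [0,0,0],
    [0,0,0],
    [0,0,0],
    [0,0,0]
  ],
  "fingers": [0.2,0.2,0.2,0.2,0.2]
}}

```text
time: 23.37
ee_pos: [0.4417, 0.1745, 0.202]
orientation: [[-0.952, 0.306, -0.001], [0.306, 0.952, -0.001], [0.001, -0.001, -1.0]]
force: [0.6, -0.0, 0.2]
finger_gap: 0.599
grip_force: 0.0
```

Call:
{"method": "carry_out", "body": {
  "slide": [
    [-0.25,-0.84,0],
    [-0.25,-0.84,0],
    [-0.25,-0.84,0],
    [-0.25,-0.84,0],
    [-0.25,-0.84,0]
  ],
  "rotation": [
    [0,0,0],
    [0,0,0],
    [0,0,0],
    [0,0,0],
    [0,0,0]
  ],
  "fingers": [0.2,0.2,0.2,0.2,0.2]
}}

```text
time: 23.78
ee_pos: [0.4392, 0.0649, 0.2021]
orientation: [[-0.952, 0.306, -0.001], [0.306, 0.952, -0.0], [0.001, -0.001, -1.0]]
force: [0.9, 0.1, 0.7]
finger_gap: 0.596
grip_force: 0.0
```

Call:
{"method": "carry_out", "body": {
  "slide": [
    [-0.25,-0.84,0],
    [-0.25,-0.84,0],
    [-0.25,-0.84,0],
    [-0.25,-0.84,0],
    [-0.25,-0.84,0]
  ],
  "rotation": [
    [0,0,0],
    [0,0,0],
    [0,0,0],
    [0,0,0],
    [0,0,0]
  ],
  "fingers": [0.2,0.2,0.2,0.2,0.2]
}}

```text
time: 24.2
ee_pos: [0.4367, -0.0445, 0.2021]
orientation: [[-0.952, 0.306, -0.001], [0.306, 0.952, -0.0], [0.001, -0.0, -1.0]]
force: [0.6, -0.7, -0.3]
finger_gap: 0.6
grip_force: 0.0
```

Call:
{"method": "carry_out", "body": {
  "slide": [
    [-0.25,-0.84,0],
    [-0.25,-0.84,0],
    [-0.25,-0.84,0],
    [-0.25,-0.5,0],
    [0,0,0]
  ],
  "rotation": [
    [0,0,0],
    [0,0,0],
    [0,0,0],
    [0,0,0],
    [0,0,0]
  ],
  "fingers": [0.2,0.2,0.2,0.2,0.2]
}}

```text
time: 24.62
ee_pos: [0.4375, -0.125, 0.2019]
orientation: [[-0.951, 0.31, -0.001], [0.31, 0.951, -0.001], [0.001, -0.001, -1.0]]
force: [-0.5, 0.0, 0.2]
finger_gap: 0.598
grip_force: 0.0
```

```bash
python3 go.py D,.2 D,.023;python3 - <<'E'
from h import *
c=shot('side');W=cloud(c)
im=c['color'][130:330,190:430];cv2.imwrite('pics/side4.png',cv2.resize(im,None,fx=3,fy=3)[:,:,::-1])
for n,p,z in(('A',(.4825,.131),.126),('B',(.4637,.202),.106),('C',(.4444,.2727),.086)):
    ms=(np.hypot(W[...,0]-p[0],W[...,1]-p[1])<.035)&(abs(W[...,2]-z)<.006); q=W[ms];print(n,((q.max(0)+q.min(0))/2).round(4),np.ptp(q,axis=0).round(3),len(q))
E
```

```text
t 24.6167 p [ 0.4375 -0.125   0.2019] gap 0.598 grip 0.0 f [-0.5  0.   0.2] J [-23.  -7.  92.  -0.  95. -95.] tilt z [-0.001 -0.001 -1.   ] ydir 72.0
D,.2 units [ 0.01 -0.42  0.08]
D,.023 units [-0.01  0.01  7.08]
A [0.4818 0.129  0.1243] [0.037 0.035 0.008] 90
B [0.4613 0.2013 0.1036] [0.035 0.038 0.007] 86
C [0.4429 0.2699 0.084 ] [0.033 0.04  0.008] 83
```

View pics/side4.png

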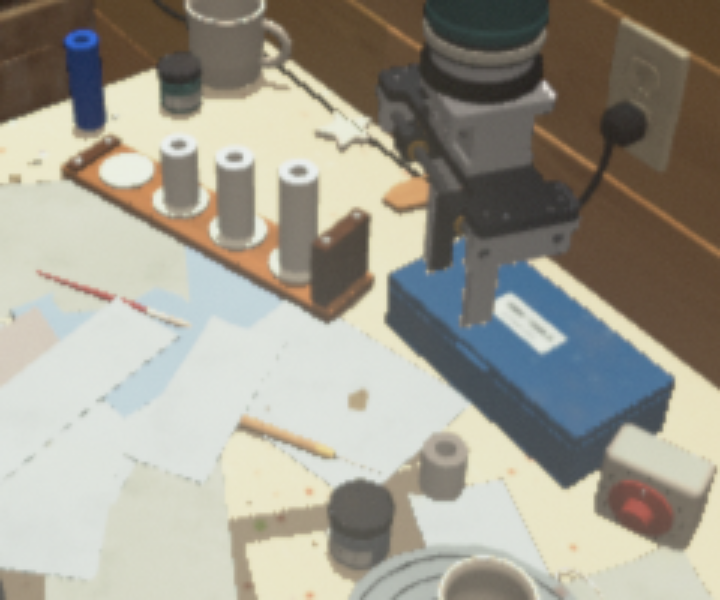

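Three posts stand on their pads at (180,180), (235,200) and (298,225), D stands at (443,465), and the dark pot beside it is clear. I descend on D.

Call:
{"method": "carry_out", "body": {
  "slide": [
    [0,-0.2,0],
    [0,-0.22,0],
    [0,0,0.4],
    [0,0,0.8],
    [0,0,0.8]
  ],
  "rotation": [
    [0,0,0],
    [0,0,0],
    [0,0,0],
    [0,0,0],
    [0,0,0]
  ],
  "fingers": [0.2,0.2,0.2,0.2,0.2]
}}

```text
time: 25.08
ee_pos: [0.4355, -0.1321, 0.1524]
orientation: [[-0.952, 0.305, 0.002], [0.305, 0.952, -0.001], [-0.002, 0.0, -1.0]]
force: [0.3, -0.3, 0.8]
finger_gap: 0.602
grip_force: 0.0
```

Call:
{"method": "carry_out", "body": {
  "slide": [
    [0,0,0.8],
    [0,0,0.8],
    [0,0,0.8],
    [0,0,0.8],
    [0,0,0.6]
  ],
  "rotation": [
    [0,0,0],
    [0,0,0],
    [0,0,0],
    [0,0,0],
    [0,0,0]
  ],
  "fingers": [0.2,0.2,0.2,0.2,0.2]
}}

```text
time: 25.5
ee_pos: [0.4338, -0.1312, 0.0552]
orientation: [[-0.952, 0.305, -0.002], [0.305, 0.952, 0.001], [0.003, 0.001, -1.0]]
force: [0.6, -0.1, -0.4]
finger_gap: 0.602
grip_force: 0.0
```

Call:
{"method": "carry_out", "body": {
  "slide": [
    [0,0,0.5],
    [0,0,0.3],
    [0,0,0.2],
    [0,0,0.1],
    [0,0,0]
  ],
  "rotation": [
    [0,0,0],
    [0,0,0],
    [0,0,0],
    [0,0,0],
    [0,0,0]
  ],
  "fingers": [0.2,0.2,0.2,0.2,0.2]
}}

```text
time: 25.92
ee_pos: [0.435, -0.1322, 0.03]
orientation: [[-0.952, 0.305, -0.0], [0.305, 0.952, 0.0], [0.0, 0.0, -1.0]]
force: [-0.6, 0.4, -0.4]
finger_gap: 0.602
grip_force: 0.0
```

```bash
python3 go.py D,.024
```

```text
t 25.9167 p [ 0.435  -0.1322  0.03  ] gap 0.602 grip 0.0 f [-0.6  0.4 -0.4] J [-24.  -1. 106.   0.  75. -96.] tilt z [-0.  0. -1.] ydir 72.2
D,.024 units [ 0.01 -0.12  0.24]
```

Call:
{"method": "carry_out", "body": {
  "slide": [
    [0,-0.1,0.1],
    [0,0,0.1],
    [0,0,0],
    [0,0,0],
    [0,0,0]
  ],
  "rotation": [
    [0,0,0],
    [0,0,0],
    [0,0,0],
    [0,0,0],
    [0,0,0]
  ],
  "fingers": [0.2,0.2,0.2,-0.3,-1]
}}

```text
time: 26.33
ee_pos: [0.4345, -0.135, 0.0255]
orientation: [[-0.952, 0.306, 0.001], [0.306, 0.952, -0.0], [-0.001, 0.0, -1.0]]
force: [0.2, 0.3, -0.3]
finger_gap: 0.494
grip_force: 0.0
```

Call:
{"method": "carry_out", "body": {
  "slide": [
    [0,0,0],
    [0,0,0],
    [0,0,0],
    [0,0,0],
    [0,0,0]
  ],
  "rotation": [
    [0,0,0],
    [0,0,0],
    [0,0,0],
    [0,0,0],
    [0,0,0]
  ],
  "fingers": [-1,-1,-1,-1,-1]
}}

```text
time: 26.75
ee_pos: [0.4345, -0.1349, 0.0254]
orientation: [[-0.952, 0.306, 0.0], [0.306, 0.952, -0.0], [-0.0, -0.0, -1.0]]
force: [-0.4, -0.4, 0.7]
finger_gap: 0.377
grip_force: 30.0
```

Call:
{"method": "carry_out", "body": {
  "slide": [
    [0,0,-0.3],
    [0,0,-0.6],
    [0,0,-0.8],
    [0,0,-0.8],
    [0,0,-0.8]
  ],
  "rotation": [
    [0,0,0],
    [0,0,0],
    [0,0,0],
    [0,0,0],
    [0,0,0]
  ],
  "fingers": [-1,-1,-1,-1,-1]
}}

```text
time: 27.17
ee_pos: [0.4339, -0.1346, 0.1086]
orientation: [[-0.952, 0.306, -0.001], [0.306, 0.952, 0.001], [0.001, 0.0, -1.0]]
force: [-0.1, -0.4, -0.6]
finger_gap: 0.377
grip_force: 30.0
```

Call:
{"method": "carry_out", "body": {
  "slide": [
    [0,0,-0.8],
    [0,0,-0.8],
    [0,0,-0.8],
    [0,0,-0.6],
    [0,0,0]
  ],
  "rotation": [
    [0,0,0],
    [0,0,0],
    [0,0,0],
    [0,0,0],
    [0,0,0]
  ],
  "fingers": [-1,-1,-1,-1,-1]
}}

```text
time: 27.58
ee_pos: [0.436, -0.1355, 0.1868]
orientation: [[-0.952, 0.306, 0.007], [0.306, 0.952, -0.003], [-0.007, -0.001, -1.0]]
force: [0.3, 0.7, -1.7]
finger_gap: 0.382
grip_force: 30.0
```

```bash
python3 go.py P3,.2
```

```text
t 27.5833 p [ 0.436  -0.1355  0.1868] gap 0.382 grip 29.999714568257332 f [ 0.3  0.7 -1.7] J [-24.  -7.  93.   0.  93. -97.] tilt z [ 0.007 -0.003 -1.   ] ydir 72.2
P3,.2 units [ 6.32 18.12 -0.59]
```

Call:
{"method": "carry_out", "body": {
  "slide": [
    [0.08,0.26,-0.3],
    [0.28,0.8,-0.3],
    [0.28,0.8,0],
    [0.28,0.8,0],
    [0.28,0.8,0]
  ],
  "rotation": [
    [0,0,0],
    [0,0,0],
    [0,0,0],
    [0,0,0],
    [0,0,0]
  ],
  "fingers": [-1,-1,-1,-1,-1]
}}

```text
time: 28.0
ee_pos: [0.4312, -0.0419, 0.1965]
orientation: [[-0.952, 0.306, -0.002], [0.306, 0.952, 0.001], [0.003, 0.0, -1.0]]
force: [0.4, -0.9, -1.8]
finger_gap: 0.374
grip_force: 30.0
```

Call:
{"method": "carry_out", "body": {
  "slide": [
    [0.28,0.8,0],
    [0.28,0.8,0],
    [0.28,0.8,0],
    [0.28,0.8,0],
    [0.28,0.8,0]
  ],
  "rotation": [
    [0,0,0],
    [0,0,0],
    [0,0,0],
    [0,0,0],
    [0,0,0]
  ],
  "fingers": [-1,-1,-1,-1,-1]
}}

```text
time: 28.42
ee_pos: [0.4282, 0.0641, 0.1963]
orientation: [[-0.952, 0.306, -0.003], [0.306, 0.952, 0.0], [0.003, -0.001, -1.0]]
force: [0.1, 0.1, 0.6]
finger_gap: 0.376
grip_force: 30.0
```

Call:
{"method": "carry_out", "body": {
  "slide": [
    [0.28,0.8,0],
    [0.28,0.8,0],
    [0.28,0.8,0],
    [0.28,0.8,0],
    [0.28,0.8,0]
  ],
  "rotation": [
    [0,0,0],
    [0,0,0],
    [0,0,0],
    [0,0,0],
    [0,0,0]
  ],
  "fingers": [-1,-1,-1,-1,-1]
}}

```text
time: 28.83
ee_pos: [0.4254, 0.1698, 0.1963]
orientation: [[-0.952, 0.305, -0.003], [0.305, 0.952, -0.0], [0.003, -0.001, -1.0]]
force: [0.3, 0.7, -0.5]
finger_gap: 0.38
grip_force: 30.0
```

Call:
{"method": "carry_out", "body": {
  "slide": [
    [0.28,0.8,0],
    [0.28,0.8,0],
    [0.28,0.8,0],
    [0.28,0.8,0],
    [0.28,0.8,0]
  ],
  "rotation": [
    [0,0,0],
    [0,0,0],
    [0,0,0],
    [0,0,0],
    [0,0,0]
  ],
  "fingers": [-1,-1,-1,-1,-1]
}}

```text
time: 29.25
ee_pos: [0.4226, 0.2755, 0.1962]
orientation: [[-0.952, 0.305, -0.003], [0.305, 0.952, -0.001], [0.003, -0.002, -1.0]]
force: [-0.6, -0.2, -0.8]
finger_gap: 0.374
grip_force: 30.0
```

Call:
{"method": "carry_out", "body": {
  "slide": [
    [0.28,0.8,0],
    [0.28,0.8,0],
    [0.28,0.8,0],
    [0.08,0.26,0],
    [0,0,0]
  ],
  "rotation": [
    [0,0,0],
    [0,0,0],
    [0,0,0],
    [0,0,0],
    [0,0,0]
  ],
  "fingers": [-1,-1,-1,-1,-1]
}}

```text
time: 29.67
ee_pos: [0.4213, 0.3458, 0.1962]
orientation: [[-0.953, 0.303, -0.003], [0.303, 0.953, -0.001], [0.002, -0.002, -1.0]]
force: [-0.9, 0.1, -0.6]
finger_gap: 0.379
grip_force: 30.0
```

```bash
python3 go.py P3,.2 P3,.047
```

```text
t 29.6667 p [0.4213 0.3458 0.1962] gap 0.379 grip 29.999804757535458 f [-0.9  0.1 -0.6] J [ 33.   5.  81.   0.  95. -39.] tilt z [-0.003 -0.001 -1.   ] ydir 72.3
P3,.2 units [-0.12 -0.03 -0.15]
P3,.047 units [-0.01  0.01  6.12]
```

Call:
{"method": "carry_out", "body": {
  "slide": [
    [-0.12,-0.05,0.2],
    [0,0,0.6],
    [0,0,0.8],
    [0,0,0.8],
    [0,0,0.8]
  ],
  "rotation": [
    [0,0,0],
    [0,0,0],
    [0,0,0],
    [0,0,0],
    [0,0,0]
  ],
  "fingers": [-1,-1,-1,-1,-1]
}}

```text
time: 30.08
ee_pos: [0.4251, 0.3409, 0.1167]
orientation: [[-0.952, 0.308, 0.0], [0.308, 0.952, -0.001], [-0.0, -0.001, -1.0]]
force: [0.5, 0.0, -0.7]
finger_gap: 0.378
grip_force: 30.0
```

Call:
{"method": "carry_out", "body": {
  "slide": [
    [0,0,0.8],
    [0,0,0.8],
    [0,0,0.5],
    [0,0,0.3],
    [0,0,0.1]
  ],
  "rotation": [
    [0,0,0],
    [0,0,0],
    [0,0,0],
    [0,0,0],
    [0,0,0]
  ],
  "fingers": [-1,-1,-1,-1,-1]
}}

```text
time: 30.5
ee_pos: [0.4243, 0.3413, 0.0537]
orientation: [[-0.952, 0.307, -0.002], [0.307, 0.952, -0.002], [0.002, -0.002, -1.0]]
force: [0.5, 0.3, -1.0]
finger_gap: 0.378
grip_force: 30.0
```

Call:
{"method": "carry_out", "body": {
  "slide": [
    [0,0,0.04],
    [0,0,0],
    [0,0,0],
    [0,0,0],
    [0,0,0]
  ],
  "rotation": [
    [0,0,0],
    [0,0,0],
    [0,0,0],
    [0,0,0],
    [0,0,0]
  ],
  "fingers": [-1,-1,-1,-1,-1]
}}

```text
time: 30.92
ee_pos: [0.4254, 0.3431, 0.0552]
orientation: [[-0.952, 0.306, 0.002], [0.306, 0.952, 0.001], [-0.001, 0.001, -1.0]]
force: [0.1, 0.2, -0.8]
finger_gap: 0.377
grip_force: 30.0
```

```bash
python3 go.py P3,.046
```

```text
t 30.9167 p [0.4254 0.3431 0.0552] gap 0.377 grip 29.99967249110341 f [ 0.1  0.2 -0.8] J [ 33.   9.  92.  -0.  78. -39.] tilt z [ 0.002  0.001 -1.   ] ydir 72.2
P3,.046 units [0.07 0.02 0.37]
```

Call:
{"method": "carry_out", "body": {
  "slide": [
    [0.05,0,0.12],
    [0,0,0.1],
    [0,0,0.08],
    [0,0,0.04],
    [0,0,0]
  ],
  "rotation": [
    [0,0,0],
    [0,0,0],
    [0,0,0],
    [0,0,0],
    [0,0,0]
  ],
  "fingers": [-1,-1,-1,-1,-1]
}}

```text
time: 31.33
ee_pos: [0.4235, 0.3431, 0.0464]
orientation: [[-0.952, 0.306, -0.0], [0.306, 0.952, -0.0], [0.0, -0.0, -1.0]]
force: [-2.3, -1.4, 3.7]
finger_gap: 0.377
grip_force: 30.0
```

```bash
python3 go.py P3,.046
```

```text
t 31.3333 p [0.4235 0.3431 0.0464] gap 0.377 grip 30.000715674832463 f [-2.3 -1.4  3.7] J [ 33.  10.  93.   0.  78. -39.] tilt z [-0. -0. -1.] ydir 72.2
P3,.046 units [-0.01  0.04  0.02]
```

In contact. I release and retreat upward.

Call:
{"method": "carry_out", "body": {
  "slide": [
    [0,0,0],
    [0,0,0],
    [0,0,0],
    [0,0,0],
    [0,0,0]
  ],
  "rotation": [
    [0,0,0],
    [0,0,0],
    [0,0,0],
    [0,0,0],
    [0,0,0]
  ],
  "fingers": [-0.2,0,0.1,0.2,0.2]
}}

```text
time: 31.75
ee_pos: [0.4237, 0.343, 0.0455]
orientation: [[-0.952, 0.306, -0.0], [0.306, 0.952, -0.0], [0.0, -0.0, -1.0]]
force: [-0.7, 0.5, 0.2]
finger_gap: 0.596
grip_force: 0.0
```

Call:
{"method": "carry_out", "body": {
  "slide": [
    [0,0,-0.2],
    [0,0,-0.4],
    [0,0,-0.8],
    [0,0,-0.8],
    [0,0,-0.8]
  ],
  "rotation": [
    [0,0,0],
    [0,0,0],
    [0,0,0],
    [0,0,0],
    [0,0,0]
  ],
  "fingers": [0.2,0.2,0.2,0.2,0.2]
}}

```text
time: 32.17
ee_pos: [0.4238, 0.3431, 0.1225]
orientation: [[-0.952, 0.306, 0.001], [0.306, 0.952, 0.0], [-0.0, 0.001, -1.0]]
force: [0.0, 0.4, -1.0]
finger_gap: 0.602
grip_force: 0.0
```

Call:
{"method": "carry_out", "body": {
  "slide": [
    [0,0,-0.8],
    [0,0,-0.8],
    [0,0,-0.8],
    [0,0,-0.8],
    [0,0,0]
  ],
  "rotation": [
    [0,0,0],
    [0,0,0],
    [0,0,0],
    [0,0,0],
    [0,0,0]
  ],
  "fingers": [0.2,0.2,0.2,0.2,0.2]
}}

```text
time: 32.58
ee_pos: [0.4258, 0.3444, 0.2071]
orientation: [[-0.952, 0.306, 0.009], [0.306, 0.952, 0.006], [-0.007, 0.008, -1.0]]
force: [0.9, 0.1, 1.3]
finger_gap: 0.602
grip_force: 0.0
```

Call:
{"method": "carry_out", "body": {
  "slide": [
    [0.8,0,0],
    [0.8,0,0],
    [0.8,0,0],
    [0.8,0,0],
    [0.6,0,0]
  ],
  "rotation": [
    [0,0,0],
    [0,0,0],
    [0,0,0],
    [0,0,0],
    [0,0,0]
  ],
  "fingers": [0.2,0.2,0.2,0.2,0.2]
}}

```text
time: 33.0
ee_pos: [0.3317, 0.3722, 0.2001]
orientation: [[-0.952, 0.305, -0.001], [0.305, 0.952, -0.0], [0.001, -0.001, -1.0]]
force: [1.1, -0.4, 0.4]
finger_gap: 0.602
grip_force: 0.0
```

Call:
{"method": "carry_out", "body": {
  "slide": [
    [0,0,0],
    [0,0,0],
    [0,0,0],
    [0,0,0],
    [0,0,0]
  ],
  "rotation": [
    [0,0,0],
    [0,0,0],
    [0,0,0],
    [0,0,0],
    [0,0,0]
  ],
  "fingers": [0.2,0.2,0.2,0.2,0.2]
}}

```text
time: 33.42
ee_pos: [0.334, 0.3718, 0.2005]
orientation: [[-0.952, 0.307, -0.0], [0.307, 0.952, -0.0], [-0.0, -0.0, -1.0]]
force: [0.4, -0.5, -0.8]
finger_gap: 0.597
grip_force: 0.0
```

```bash
python3 - <<'E'
from h import *
S=shot('side');T=shot('top')
a=cv2.resize(S['color'][120:250,190:340],None,fx=2.6,fy=2.6);b=cv2.resize(T['color'][125:255,180:330],None,fx=2.6,fy=2.6)
cv2.imwrite('pics/fin.png',np.hstack([a,b])[:,:,::-1])
for c in(S,T):
  W=cloud(c)
  for n,p,z in(('A',(.4825,.131),.126),('B',(.4637,.202),.106),('C',(.4444,.2727),.086),('D',(.424,.344),.066)):
    ms=(np.hypot(W[...,0]-p[0],W[...,1]-p[1])<.035)&(abs(W[...,2]-z)<.006); q=W[ms]
    if len(q): print(n,((q.max(0)+q.min(0))/2-[*p,z]).round(4),np.ptp(q,axis=0).round(3))
E
```

```text
A [-0.0005 -0.0026 -0.0019] [0.035 0.035 0.008]
B [-0.0015 -0.0012 -0.0011] [0.036 0.035 0.01 ]
C [-0.0008 -0.0017 -0.0017] [0.035 0.036 0.008]
D [-0.0024 -0.0036 -0.0011] [0.034 0.036 0.009]
A [ 0.0012  0.0005 -0.0008] [0.033 0.032 0.01 ]
B [ 0.0006  0.0015 -0.0007] [0.033 0.033 0.011]
C [ 0.0018 -0.     -0.0011] [0.033 0.033 0.009]
D [-0.0002 -0.0007  0.0001] [0.031 0.036 0.01 ]
```

View pics/fin.png

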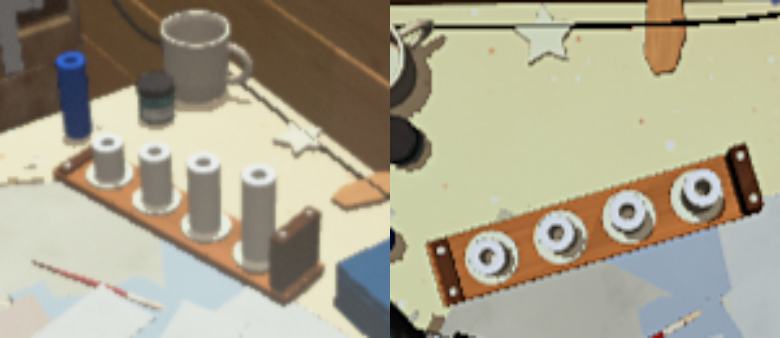

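Both views show the four posts upright and centred on their pads, stepping down from the stop (left panel: (258,215), (204,195), (155,178), (108,160)).

```bash
python3 -c "
from plant import *
print(hand_in())"
```

```text
the job is handed in; nothing more can be done
None
```

All four posts stand upright on the pads, tallest next to the end stop and stepping down to the shortest, each measured within about 5 mm of its pad centre (limit 12 mm); the job was handed in at about 33 s of the 104 s allowed, and no verdict was returned.

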